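# Clamp the cleaner's carrier and open its safety cap

## Robot

A 6-joint arm with a two-finger parallel gripper is mounted at the origin on the work surface. World frame = base frame: x ahead of the robot, y to its left, z up, the work surface at z = 0. Lengths are in m, angles in degrees, forces in N, time in s.
With the tool pointing down it reaches from about 0.3 to 0.75 m from the base axis. Payload 8.5 kg.
Tool frame: the origin (TCP) lies midway between the tips of the shut fingers; the grasp point (between the pads) lies 19 mm behind it (env.pinch_z is the z of the grasp point in the tool frame, in m); z points along the fingers, y is the line along which they close (so a half turn about z gives the same grasp; the last joint's range is limited). The gripper opens to 85 mm and grips with 20 to 120 N. Pads are 22 mm wide; open, the fingers measure 114 mm over their backs; the gripper's body (76 mm by 85 mm) begins 54 mm behind the grasp point. The pads swing forward as they close: fully open they stand 13 mm farther back than shut.
Start: joints at [-12.336, 21.807, 74.336, -0, 83.858, -12.336], TCP at [0.55, 0, 0.231] pointing down, gripper open.
Joint ranges: [-178.18, 178.18], [-50.72, 133.34], [12.68, 142.11], [-81.47, 261.47], [9.98, 163.14], [-165.26, 165.26]. Speed limits (degrees/s): [136.94, 136.94, 180, 180, 180, 180].

## Interface

Orientations are given as a 3x3 rotation matrix whose columns are the frame's x, y, z axes.
In Python, from rig import env gives the robot as it stands.
- The arm moves only by the tool arm_command, never from a script. Its argument "deltas" is a list of rows, each an object of numbers: "rx", "ry", "rz": the turn, a rotation vector about the tool's x, y, z in rad; "dx", "dy", "dz": the shift along the tool's x, y, z in m; "fingers": the finger opening in m, from 0 to 0.0854. In form: [{"rx": .., "ry": .., "rz": .., "dx": .., "dy": .., "dz": .., "fingers": ..}, ...]. A call has 1 to 12 rows; each row shifts and turns the commanded pose from where the row before left it, along the tool's axes as they then stand; what a row does not reach is not made up. A row lasts 1/10 s, in which the tool goes at most 50 mm and 8.59 degrees, less where a joint would pass 70% of its speed; a pose out of reach is approached as far as the arm can. A call is refused whole if a number of a shift passes 0.05 or a number of a turn 0.15, either way. A call with a gripper value outside its range is refused whole. The fingers move at their own pace and stop on an object; "squeeze" is the grip in N (left out, the last holds). Time passes only in rows, so rows that do not move let the fingers close. It gives the time, the measured TCP pose, the force, the opening and the grip force at its end, in the units of the state.
- env.observe(): the state, without advancing time (a new reading comes with each control period).
- env.get_image(name): name is "scene" or "side" or "wrist"; returns a dict with "color" (480x640x3 uint8, blue, green, red), "camera_matrix" (3x3 intrinsics, pixels), "eye" and "orientation" of the camera in the world. Camera axes: x right, y up, looking along -z (the intrinsics and any distortion apply to the point x, -y, -z); pixel columns grow to the right and rows downward; lengths in m; the calibration is good to about 2 mm. A picture is of the moment at which its call begins. There is no depth.
- env.close_job(): hands the job in; it is judged then, once.
Trained networks look in a picture, given as the dict that the camera call returned (one of the last four; its "shot" number tells which), for a name from the list of things; names that differ only in an ending like _2 or _b are one class to them, and where a whole thing is asked for, a point or a joint stands for the part that bears it (a point fixed in the world has none). Each returns a list of dicts, best first, with "p" (0 to 1); they miss things now and then, are a little off and sometimes report something else, mostly with a low value. They report only what shows in the picture. A call takes as long as a camera call.
- env.look_for(query, picture): "box" ([left, top, right, bottom] in pixels, round what is visible of it).
- env.tip_of(query, picture): "location" ([column, row] in pixels: a listed point, or the origin of a listed thing).
The state is a dict: "time_s": time; "q": joint angles; "qvel": joint speeds; "joint_efforts": joint torques, N m; "position": TCP position; "tool_rot": TCP orientation; "ft_force": force on the tool from outside, world axes, zero at the start; "wrist_torque": the same for the moment, N m; "grip_width": finger opening in m; "gripper_force": force on a finger pad.
Only numpy, scipy, OpenCV 4.12 (cv2) and the standard library are available. Lean on these libraries where they do the work, as an engineer would, in place of code of your own. Each camera call takes 0.05 s, during which the arm holds its last target. There are 200 camera calls.

## Task

At the food stall, get the table cleaner ready to pour: clip the sprung clamp from above over the carrier's back flange and the backboard together, so that the carrier is held fast, and let the clamp go. Then press the bottle's safety cap down, twist it free anticlockwise, lift it off, and finish holding the cap level in the gripper, straight above the open bottle and about 8 cm clear of where it sat. The program ends while still holding the cap; leave the carrier standing in its place and do not knock the other goods about.

Things in the scene. Friction and masses are not known exactly. Their poses are not given: they have to be found in the camera images.
- clamp: Sprung hinged hand clamp, dark steel wire with rubber jaw pads, 80 mm tall, 30 mm wide along its y, standing upright on its closed jaws on the table, left or right of the carrier. Origin: where the jaw tips meet, at the underside; z up to the tails, x across the jaws. It belongs to the lever on the -x side, which leans by half the opening angle when squeezed; the other lever mirrors it.
- clamp_hinge (a point): Axle of the clamp, 45 mm above the jaw tips. Above it the tails are two flat thumb plates (26 mm wide along y, 26 mm long, tops 34 mm above the axle), leaning out to both sides, 50 mm over their top edges when closed. Squeezed to the stop their outsides stand upright and parallel, 28 mm apart, 14 to 40 mm above the axle.
- clamp_jaw (a joint): Opening angle between the clamp's levers: 0 closed, 0.6 fully open (a firm stop), about 0.25 when gripping 10 mm. A spring closes it (0.1 N m at 0, 0.25 N m at 0.6). Squeezing the thumb plates together along x from above opens the jaws below; a grip of 20 to 50 N takes them to the stop, where they gape 26 mm. Open them fully in the air: on the table they foul it.
- backboard: Fixed upright plywood board, 6 mm thick (x), 340 mm long (y), 70 mm high, with two small feet behind its ends. Origin: centre of its underside; x points away from the carrier.
- carrier: Loose wooden bottle carrier (0.7 to 1 kg with bottle): base 120 x 200 x 12 mm; along its +x edge a flange 4 mm thick, 200 mm long (y), its top 70 mm above the table, standing flat against the backboard. Origin: centre of the underside. A round white bottle (70 mm across, shoulder at 96 to 114 mm height) is fixed in it at x = -5, y = -50 mm; the flange's +y half is free.
- clip_spot (a point): Good place for the clamp: top of the edge made by flange and backboard together, middle of its 10 mm thickness (across is the carrier's x), 70 mm above the table, at y = +60 mm of the carrier. Let go with the clamp's axle 15 to 25 mm above this point; the jaws take the edge up to 35 mm deep.
- neck (a point): Top of the bottle's neck, 147 mm above the carrier's underside, on the bottle's vertical axis.
- cap: White ribbed push-and-turn safety cap on the bottle, 49 mm across, 31 mm high, 20 to 40 g. Origin: centre of its lower rim, at the start 126 mm above the table; z up. As it sits it neither turns nor lifts: press it down 4 to 5 mm (3 clears the notch, 6 is a firm stop; a spring resists with 6 to 10 N), keep it down, turn it anticlockwise seen from above by about 75 degrees, lift.
- cap_top (a point): Centre of the cap's top face, 31 mm above its lower rim. The cap is freed by turning it between 60 and 130 degrees anticlockwise; clockwise is blocked.
- tub: Bystander: open clear plastic tub, 80 mm across, 75 mm high, on the other side of the carrier from the clamp. Origin at the centre of its underside.
- jam_jar: Bystander: closed amber jar, 72 mm across, 85 mm high. Origin at the centre of its underside.
- sauce_bottle: Bystander: amber sauce bottle with a black cap, 60 mm across, 120 mm high. Origin at the centre of its underside.

How it is judged:
By the outcome, as a careful person would: the job done as asked, in the order asked, and still so for the second after the job is handed in, while the arm keeps its last pose, push and grip.
It also fails if it takes over 54 s, if anything falls off the work surface, if the arm or the gripper's body presses on something with over 40 N, if the wrist force passes 120 N, or if a joint passes its speed limit or range.

## Working session

There is one attempt and no reset: what is moved stays moved. The work goes in short steps, Python scripts to look and compute and a tool call to move; the robot and the scene stay as the last step left them, time stands still between calls to the robot, and variables do not carry over. Pictures are saved under pics/ and viewed, at most 11 in all, crops included, and the job is handed in when it is done.

Besides the shell and the picture viewer there is one more tool, called after "Emit:" in YAML: its name, and indented under it one key for each argument. arm_command: Moves the arm, as the interface text tells. Its arguments: {"type":"object","properties":{"deltas":{"type":"array"},"squeeze":{"type":"number"}},"required":["deltas"]}

```bash
mkdir -p pics; ls; cat > h.py <<'E'
import numpy as np, cv2
from rig import env
def shot(n,save=None):
    p=env.get_image(n)
    if save: cv2.imwrite('pics/'+save,p['color'])
    return p
def ray(p,uv):
    K=np.array(p['camera_matrix']);d=p.get('distortion')
    x=np.linalg.inv(K)@[uv[0],uv[1],1.]
    v=np.array(p['orientation'])@[x[0],-x[1],-x[2]*1.0]
    return np.array(p['eye']),v/np.linalg.norm(v)
def tri(obs):
    A=np.zeros((3,3));b=np.zeros(3);R=[]
    for p,uv in obs:
        o,d=ray(p,uv);M=np.eye(3)-np.outer(d,d);A+=M;b+=M@o;R.append((M,o))
    x=np.linalg.solve(A,b)
    return x,[round(1000*np.linalg.norm(M@(x-o)),1) for M,o in R]
def atz(p,uv,z):
    o,d=ray(p,uv);return o+d*(z-o[2])/d[2]
def tip(q,p):
    r=env.tip_of(q,p);return (r[0]['location'],round(r[0]['p'],2)) if r else (None,0)
E
python3 - <<'E'
from h import *
np.set_printoptions(precision=4,suppress=True)
P={n:shot(n,n+'0.png') for n in('scene','side','wrist')}
print([k for k in P['scene']]);
for n in P: print(n,P[n]['eye'])
for q in ['clamp','clamp_hinge','backboard','carrier','clip_spot','neck','cap','cap_top','tub','jam_jar','sauce_bottle']:
    o=[];s=[]
    for n in P:
        l,c=tip(q,P[n]); s.append((n,None if l is None else np.round(l).tolist(),c))
        if l is not None and c>.4:o.append((P[n],l))
    print(q,s, tri(o) if len(o)>1 else '')
print(env.observe())
a=[cv2.resize(P[n]['color'],(400,300)) for n in P]
E
```

```text
pics
['color', 'camera_matrix', 'eye', 'orientation', 'shot']
scene [ 0.9967 -0.3019  0.9696]
side [0.2872 1.1042 0.8796]
wrist [0.5513 0.0704 0.3731]
clamp [('scene', [148.0, 318.0], 0.6), ('side', [382.0, 229.0], 0.73), ('wrist', None, 0)] (array([ 0.4318, -0.3036,  0.0021]), [np.float64(3.0), np.float64(3.0)])
clamp_hinge [('scene', [136.0, 309.0], 0.93), ('side', [381.0, 216.0], 0.83), ('wrist', None, 0)] (array([ 0.433 , -0.3123,  0.0411]), [np.float64(3.9), np.float64(3.9)])
backboard [('scene', [305.0, 313.0], 0.77), ('side', [298.0, 275.0], 0.6), ('wrist', [373.0, 253.0], 0.76)] (array([ 0.5959, -0.0534,  0.0023]), [np.float64(5.3), np.float64(2.9), np.float64(2.6)])
carrier [('scene', [148.0, 412.0], 0.57), ('side', [327.0, 281.0], 0.59), ('wrist', [312.0, 263.0], 0.81)] (array([ 0.5385, -0.28  , -0.2139]), [np.float64(118.4), np.float64(46.4), np.float64(133.4)])
clip_spot [('scene', [333.0, 278.0], 0.79), ('side', [329.0, 210.0], 0.25), ('wrist', [378.0, 218.0], 0.7)] (array([0.5919, 0.0036, 0.0782]), [np.float64(2.0), np.float64(2.0)])
neck [('scene', [255.0, 267.0], 0.97
[... 903 characters left out ...]
, ('side', [324.0, 211.0], 0.58), ('wrist', None, 0)] (array([ 0.6035, -0.3763, -0.0027]), [np.float64(4.1), np.float64(4.1)])
{'time_s': 1.8, 'q': array([-12.3378,  21.8069,  74.3365,   0.0004,  83.8592, -12.3346]), 'qvel': array([ 0.1125,  0.0776,  0.0274, -0.0586,  0.0529, -0.0221]), 'joint_efforts': array([ -0.0014, -44.8333, -23.1466,  -0.0003,   0.0005,   0.    ]), 'position': array([ 0.55  , -0.    ,  0.2313]), 'tool_rot': array([[ 0.0001,  1.    , -0.    ],
       [ 1.    , -0.0001,  0.    ],
       [ 0.    , -0.    , -1.    ]]), 'ft_force': array([-0.842 ,  0.5725,  0.4756]), 'wrist_torque': array([-0.0106,  0.0109, -0.0331]), 'gripper_force': 0.0, 'grip_width': 0.08527826026543413}
```

View pics/scene0.png

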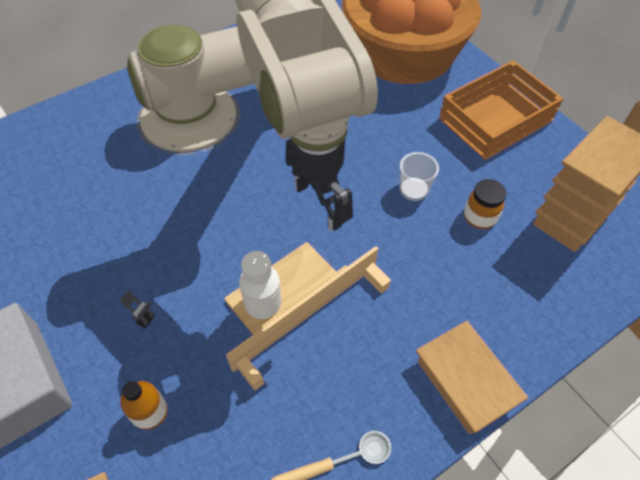

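View pics/wrist0.png

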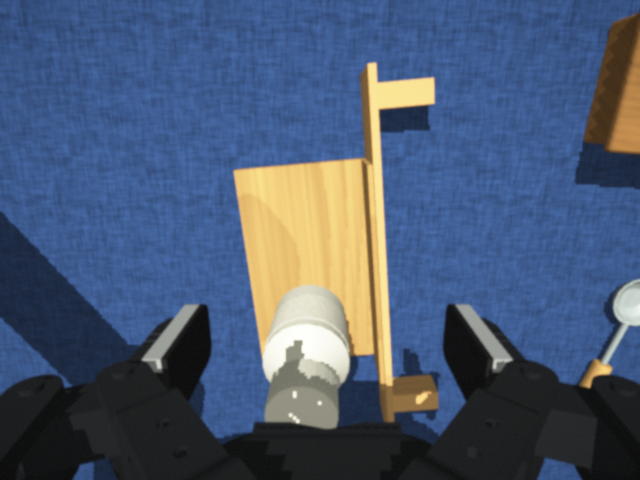

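The carrier stands at about (280,290) in the scene picture, bottle and cap at (257,265), and clamp at (138,308), left of the sauce bottle. In the wrist view the board's top edge runs (372,63)–(391,420). I'll look at the clamp from above next.

Emit:
arm_command:
  deltas:
    - {"dx": -0.04,"dy": -0.013}
    - {"dx": -0.04,"dy": -0.013}
    - {"dx": -0.04,"dy": -0.013}
    - {"dx": -0.04,"dy": -0.013}
    - {"dx": -0.04,"dy": -0.013}
    - {"dx": -0.04,"dy": -0.013}
    - {"dx": -0.04,"dy": -0.013}
    - {"dx": -0.04,"dy": -0.013}
    - {"dx": -0.04,"dy": -0.013}
    - {}
    - {}

```text
invalid input
```

```bash
python3 - <<'E'
from h import *
np.set_printoptions(precision=4,suppress=True)
p=shot('wrist','wrist1.png'); s=shot('scene');d=shot('side')
S=env.observe();print(S['position'],S['time_s'],p['eye'])
for q,z in(('clamp',0),('clamp_hinge',.045)):
    l=tip(q,p);o=[(p,l[0])]+[(c,tip(q,c)[0]) for c in(s,d)];print(q,l,atz(p,l[0],z)); print(tri(o))
im=p['color'];b=env.look_for('clamp',p)[0];print(b)
x0,y0,x1,y1=[int(v) for v in b['box']];x0=max(x0-40,0);y0=max(y0-40,0);c=im[y0:y1+40,x0:x1+40];print(x0,y0,c.shape)
cv2.imwrite('pics/clampcrop.png',cv2.resize(c,None,fx=4,fy=4,interpolation=cv2.INTER_CUBIC)[:600,:800])
E
```

```text
[0.55   0.     0.2313] 1.95 [0.5514 0.0704 0.3736]Traceback (most recent call last):
  File "<stdin>", line 6, in <module>
  File "h.py", line 19, in atz
    o,d=ray(p,uv);return o+d*(z-o[2])/d[2]
        ~~~^^^^^^
  File "h.py", line 9, in ray
    x=np.linalg.inv(K)@[uv[0],uv[1],1.]
                        ~~^^^
TypeError: 'NoneType' object is not subscriptable
```

Emit:
arm_command:
  deltas:
    - {"rx": 0,"ry": 0,"rz": 0,"dx": -0.04,"dy": -0.013,"dz": 0,"fingers": 0.085}
    - {"rx": 0,"ry": 0,"rz": 0,"dx": -0.04,"dy": -0.013,"dz": 0,"fingers": 0.085}
    - {"rx": 0,"ry": 0,"rz": 0,"dx": -0.04,"dy": -0.013,"dz": 0,"fingers": 0.085}
    - {"rx": 0,"ry": 0,"rz": 0,"dx": -0.04,"dy": -0.013,"dz": 0,"fingers": 0.085}
    - {"rx": 0,"ry": 0,"rz": 0,"dx": -0.04,"dy": -0.013,"dz": 0,"fingers": 0.085}
    - {"rx": 0,"ry": 0,"rz": 0,"dx": -0.04,"dy": -0.013,"dz": 0,"fingers": 0.085}
    - {"rx": 0,"ry": 0,"rz": 0,"dx": -0.04,"dy": -0.013,"dz": 0,"fingers": 0.085}
    - {"rx": 0,"ry": 0,"rz": 0,"dx": -0.04,"dy": -0.013,"dz": 0,"fingers": 0.085}
    - {"rx": 0,"ry": 0,"rz": 0,"dx": -0.04,"dy": -0.013,"dz": 0,"fingers": 0.085}
    - {"rx": 0,"ry": 0,"rz": 0,"dx": 0,"dy": 0,"dz": 0,"fingers": 0.085}
    - {"rx": 0,"ry": 0,"rz": 0,"dx": 0,"dy": 0,"dz": 0,"fingers": 0.085}

```text
time_s: 3.2
position: [0.4326, -0.3605, 0.231]
tool_rot: [[0.002, 1.0, -0.0], [1.0, -0.002, 0.001], [0.001, -0.0, -1.0]]
ft_force: [0.1, 0.4, 0.1]
grip_width: 0.0851
gripper_force: 0.0
```

```bash
python3 - <<'E'
from h import *
np.set_printoptions(precision=4,suppress=True)
p=shot('wrist','wrist1.png'); s=shot('scene');d=shot('side')
print(p['eye'],np.array(p['camera_matrix'])[0,0])
for q,z in(('clamp',0),('clamp_hinge',.045)):
    o=[]
    for c in(p,s,d):
        l=tip(q,c);print(q,l)
        if l[0] is not None:o.append((c,l[0]))
    if o[0][0] is p:print(atz(p,o[0][1],z))
    print(tri(o))
im=p['color'];b=env.look_for('clamp',p)[0];print(b)
x0,y0,x1,y1=[int(v) for v in b['box']];x0=max(x0-40,0);y0=max(y0-40,0);c=im[y0:y1+40,x0:x1+40];print(x0,y0,c.shape)
cv2.imwrite('pics/clampcrop.png',cv2.resize(c,None,fx=4,fy=4,interpolation=cv2.INTER_CUBIC)[:600,:800])
E
```

```text
[ 0.4342 -0.2902  0.3733] 394.95555882521893
clamp ([327.2, 148.7], 0.78)
clamp ([145.3, 318.8], 0.64)
clamp ([381.2, 226.8], 0.61)
[ 0.4348 -0.3114  0.    ]
(array([ 0.4345, -0.3098,  0.0057]), [np.float64(1.3), np.float64(1.8), np.float64(1.2)])
clamp_hinge ([328.9, 152.1], 0.83)
clamp_hinge ([135.0, 306.3], 0.6)
clamp_hinge ([381.8, 216.3], 0.55)
[ 0.4361 -0.3115  0.045 ]
(array([ 0.432 , -0.3111,  0.0435]), [np.float64(4.2), np.float64(7.0), np.float64(4.6)])
{'box': [291.0, 119.3, 367.5, 184.1], 'p': 0.74}
251 79 (145, 156, 3)
```

View pics/clampcrop.png

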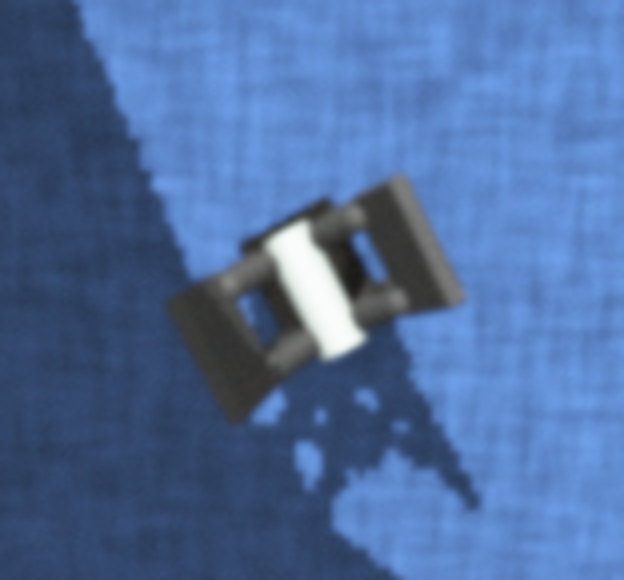

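The crop shows the clamp from above with its thumb plates' outer edges at crop (172,300)-(237,420) and (403,175)-(463,298), so its x axis lies about 28° from world x.

```bash
python3 - <<'E'
from h import *
np.set_printoptions(precision=4,suppress=True)
p=shot('wrist');print(p['orientation'])
c=[atz(p,(251+a/4,79+b/4),.079) for a,b in((172,300),(237,420),(403,175),(463,298))]
c=np.array(c);print(c,c.mean(0))
for v in(c[1]-c[0],c[3]-c[2],c[2]-c[0],c[3]-c[1]):print(np.degrees(np.arctan2(v[1],v[0])),np.linalg.norm(v))
q=dict(p);q['eye']=np.array([.5513,.0704,.3731])
im=cv2.imread('pics/wrist0.png').astype(int)
def row(r):
    s=im[r,340:420];print(r,[tuple(x) for x in s[20:64:2,2:3].tolist()])
row(140)
E1,E2=atz(q,(372,66),.07),atz(q,(388,400),.07);print(E1,E2,np.degrees(np.arctan2(*(E1-E2)[:2])))
print(atz(q,(378,218),.07))
print(env.observe()['tool_rot'])
E
```

```text
[[ 1.     -0.0004 -0.0012]
 [ 0.0007  0.9604  0.2786]
 [ 0.0011 -0.2786  0.9604]]
[[ 0.4109 -0.31    0.079 ]
 [ 0.4225 -0.3319  0.079 ]
 [ 0.4527 -0.2881  0.079 ]
 [ 0.4641 -0.3096  0.079 ]] [ 0.4376 -0.3099  0.079 ]
-62.05572297330482 0.024837110764026463
-62.20682731101004 0.02436321717271603
27.68691310190996 0.047226696206177685
28.262380718077814 0.047162694378877025
140 [(63,), (68,), (98,), (117,), (123,), (142,), (240,), (251,), (251,), (250,), (187,), (71,), (67,), (67,), (69,), (67,), (65,), (66,), (67,), (66,), (66,), (67,)]
[0.5837 0.1103 0.07  ] [ 0.6073 -0.1693  0.07  ] -4.829423554365954
[ 0.592  -0.0002  0.07  ]
[[-0.0004  1.     -0.    ]
 [ 1.      0.0004 -0.    ]
 [-0.     -0.     -1.    ]]
```

Emit:
arm_command:
  deltas:
    - {"rx": 0,"ry": 0,"rz": 0,"dx": 0.048,"dy": 0.003,"dz": 0,"fingers": 0.085}
    - {"rx": 0,"ry": 0,"rz": -0.122,"dx": 0,"dy": 0,"dz": 0.03,"fingers": 0.085}
    - {"rx": 0,"ry": 0,"rz": -0.122,"dx": 0,"dy": 0,"dz": 0.03,"fingers": 0.085}
    - {"rx": 0,"ry": 0,"rz": -0.122,"dx": 0,"dy": 0,"dz": 0.02,"fingers": 0.085}
    - {"rx": 0,"ry": 0,"rz": -0.122,"dx": 0,"dy": 0,"dz": 0.02,"fingers": 0.085}
    - {"rx": 0,"ry": 0,"rz": 0,"dx": 0,"dy": 0,"dz": 0,"fingers": 0.085}
    - {"rx": 0,"ry": 0,"rz": 0,"dx": 0,"dy": 0,"dz": 0,"fingers": 0.085}

```text
time_s: 4.45
position: [0.4362, -0.3122, 0.1318]
tool_rot: [[-0.466, 0.885, 0.0], [0.885, 0.466, -0.0], [-0.0, 0.0, -1.0]]
ft_force: [-0.0, 0.3, -0.0]
grip_width: 0.0847
gripper_force: 0.0
```

```bash
python3 - <<'E'
from h import *
p=shot('wrist','wrist2.png');S=env.observe();print(S['position'],S['time_s'],S['tool_rot'][:,1])
for q,z in(('clamp',0),('clamp_hinge',.045)):
    l=tip(q,p);print(q,l,l[0] and atz(p,l[0],z))
E
```

```text
[ 0.43634804 -0.31239583  0.13234942] 4.5 [8.84626988e-01 4.66299206e-01 3.77386699e-04]
clamp ([326.0, 223.9], 0.56) [ 0.43621769 -0.31054549  0.        ]
clamp_hinge ([326.1, 243.7], 0.67) [ 0.43682592 -0.31150413  0.045     ]
```

View pics/wrist2.png

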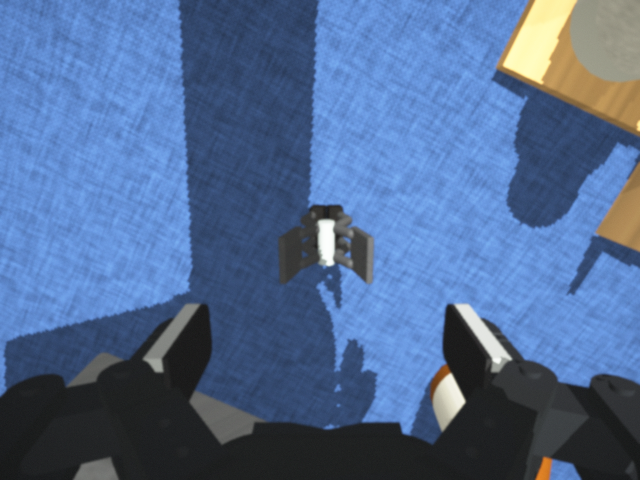

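The clamp sits centred between the fingers (hinge at 326,243; fingers' midline about 328). A grey box shows at the lower left (105,352); I'll check its clearance.

```bash
python3 - <<'E'
from h import *
p=shot('wrist');s=shot('scene')
np.set_printoptions(precision=3,suppress=True)
for z in(0,.04,.08,.12):print(z,'wrist',atz(p,(105,352),z),atz(p,(250,408),z),'scene',[atz(s,u,z)[:2] for u in((22,308),(52,368),(70,400),(0,310))])
E
```

```text
0 wrist [ 0.331 -0.485  0.   ] [ 0.454 -0.479  0.   ] scene [array([ 0.28 , -0.491]), array([ 0.427, -0.486]), array([ 0.501, -0.48 ]), array([ 0.261, -0.527])]
0.04 wrist [ 0.342 -0.451  0.04 ] [ 0.447 -0.446  0.04 ] scene [array([ 0.31 , -0.484]), array([ 0.451, -0.478]), array([ 0.521, -0.473]), array([ 0.292, -0.518])]
0.08 wrist [ 0.352 -0.416  0.08 ] [ 0.44  -0.413  0.08 ] scene [array([ 0.34 , -0.476]), array([ 0.474, -0.471]), array([ 0.542, -0.465]), array([ 0.322, -0.508])]
0.12 wrist [ 0.363 -0.382  0.12 ] [ 0.433 -0.379  0.12 ] scene [array([ 0.369, -0.468]), array([ 0.498, -0.463]), array([ 0.562, -0.458]), array([ 0.352, -0.499])]
```

Emit:
arm_command:
  deltas:
    - {"rx": 0,"ry": 0,"rz": 0,"dx": 0,"dy": 0,"dz": 0.04,"fingers": 0.085}
    - {"rx": 0,"ry": 0,"rz": 0,"dx": 0,"dy": 0,"dz": 0.03,"fingers": 0.085}
    - {"rx": 0,"ry": 0,"rz": 0,"dx": 0,"dy": 0,"dz": 0.011,"fingers": 0.06}
    - {"rx": 0,"ry": 0,"rz": 0,"dx": 0,"dy": 0,"dz": 0,"fingers": 0.05}
    - {"rx": 0,"ry": 0,"rz": 0,"dx": 0,"dy": 0,"dz": 0,"fingers": 0.044}
    - {"rx": 0,"ry": 0,"rz": 0,"dx": 0,"dy": 0,"dz": 0,"fingers": 0.044}
    - {"rx": 0,"ry": 0,"rz": 0,"dx": 0,"dy": 0,"dz": 0,"fingers": 0.042}
  squeeze: 25

```text
time_s: 5.4
position: [0.4368, -0.3131, 0.0526]
tool_rot: [[-0.469, 0.883, 0.003], [0.883, 0.469, -0.004], [-0.004, 0.001, -1.0]]
ft_force: [-1.3, -0.2, 7.6]
grip_width: 0.0419
gripper_force: 6.1
```

Emit:
arm_command:
  deltas:
    - {"rx": 0,"ry": 0,"rz": 0,"dx": 0,"dy": 0,"dz": -0.01,"fingers": 0.042}
    - {"rx": 0,"ry": 0,"rz": 0,"dx": 0,"dy": 0,"dz": -0.02,"fingers": 0.036}
    - {"rx": 0,"ry": 0,"rz": 0,"dx": 0,"dy": 0,"dz": -0.03,"fingers": 0.02}
    - {"rx": 0,"ry": 0,"rz": 0,"dx": 0,"dy": 0,"dz": -0.03,"fingers": 0.02}
    - {"rx": 0,"ry": 0,"rz": 0,"dx": 0,"dy": 0,"dz": 0,"fingers": 0.02}
    - {"rx": 0,"ry": 0,"rz": 0,"dx": 0,"dy": 0,"dz": 0,"fingers": 0.02}
    - {"rx": 0,"ry": 0,"rz": 0,"dx": 0,"dy": 0,"dz": 0,"fingers": 0.02}
  squeeze: 45

```text
time_s: 6.1
position: [0.4357, -0.3116, 0.1399]
tool_rot: [[-0.469, 0.883, -0.001], [0.883, 0.469, 0.001], [0.001, -0.0, -1.0]]
ft_force: [0.4, -0.7, -0.5]
grip_width: 0.0274
gripper_force: 47.6
```

```bash
python3 - <<'E'
from h import *
p=shot('wrist');s=shot('scene');d=shot('side');S=env.observe();print(S['position'],S['time_s'],S['grip_width'])
for q in('clamp','clamp_hinge'):
    o=[]
    for c in(p,s,d):
        l=tip(q,c);print(q,l)
        if l[0] is not None and l[1]>.3:o.append((c,l[0]))
    if len(o)>1:print(tri(o))
w=p['color'][120:480,200:460]
b=env.look_for('clamp',d)[0]['box'];x,y=int((b[0]+b[2])/2),int((b[1]+b[3])/2)
z=cv2.resize(d['color'][max(y-60,0):y+60,max(x-73,0):x+73],(438,360),interpolation=cv2.INTER_CUBIC)
print(x,y);cv2.imwrite('pics/grasp.png',np.hstack([w,z]))
E
```

```text
[ 0.4357277  -0.31172105  0.13956064] 6.25 0.027046948289048
clamp ([288.8, 258.2], 0.75)
clamp ([124.5, 292.0], 0.82)
clamp ([386.9, 198.3], 0.77)
(array([ 0.42041432, -0.31546341,  0.0932281 ]), [np.float64(2.9), np.float64(1.3), np.float64(4.0)])
clamp_hinge ([321.6, 292.2], 0.57)
clamp_hinge ([122.2, 283.9], 0.66)
clamp_hinge ([382.2, 189.5], 0.61)
(array([ 0.43285619, -0.31015147,  0.12602855]), [np.float64(1.9), np.float64(7.7), np.float64(7.4)])
382 189
```

View pics/grasp.png

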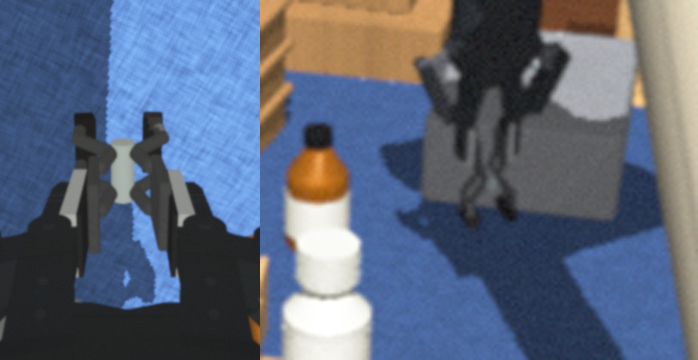

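The jaws gape fully and the clamp hangs straight (hinge at about (122,170) in the left half, jaw tips at (470,215) and (507,208) in the right half). Now I carry it over high, turning it to the board.

Emit:
arm_command:
  deltas:
    - {"rx": 0,"ry": 0,"rz": 0.101,"dx": 0,"dy": 0,"dz": -0.028,"fingers": 0.02}
    - {"rx": 0,"ry": 0,"rz": 0.101,"dx": 0,"dy": 0,"dz": -0.028,"fingers": 0.02}
    - {"rx": 0,"ry": 0,"rz": 0.101,"dx": 0,"dy": 0,"dz": -0.028,"fingers": 0.02}
    - {"rx": 0,"ry": 0,"rz": 0.102,"dx": 0,"dy": 0,"dz": -0.028,"fingers": 0.02}
    - {"rx": 0,"ry": 0,"rz": 0,"dx": 0.035,"dy": 0.025,"dz": 0,"fingers": 0.02}
    - {"rx": 0,"ry": 0,"rz": 0,"dx": 0.035,"dy": 0.025,"dz": 0,"fingers": 0.02}
    - {"rx": 0,"ry": 0,"rz": 0,"dx": 0.035,"dy": 0.025,"dz": 0,"fingers": 0.02}
    - {"rx": 0,"ry": 0,"rz": 0,"dx": 0.035,"dy": 0.025,"dz": 0,"fingers": 0.02}
    - {"rx": 0,"ry": 0,"rz": 0,"dx": 0.035,"dy": 0.025,"dz": 0,"fingers": 0.02}
    - {"rx": 0,"ry": 0,"rz": 0,"dx": 0.035,"dy": 0.025,"dz": 0,"fingers": 0.02}
    - {"rx": 0,"ry": 0,"rz": 0,"dx": 0.036,"dy": 0.026,"dz": 0,"fingers": 0.02}
    - {"rx": 0,"ry": 0,"rz": 0,"dx": 0,"dy": 0,"dz": 0,"fingers": 0.02}

```text
time_s: 7.8
position: [0.5925, -0.048, 0.2518]
tool_rot: [[-0.088, 0.996, 0.0], [0.996, 0.088, 0.001], [0.001, 0.0, -1.0]]
ft_force: [-0.8, -0.4, -0.2]
grip_width: 0.0275
gripper_force: 47.6
```

```bash
python3 - <<'E'
from h import *
np.set_printoptions(precision=4,suppress=True)
p=shot('wrist','wrist3.png');s=shot('scene');d=shot('side');S=env.observe();print(S['position'],S['time_s'],S['grip_width'],S['tool_rot'][:,1])
print(p['eye'],np.array(p['orientation']).tolist(),np.array(p['camera_matrix']).tolist())
for q in('clip_spot','clamp_hinge','neck','cap_top'):
    o=[]
    for c in(p,s,d):
        l=tip(q,c);print(q,l)
        if l[0] is not None and l[1]>.3:o.append((c,l[0]))
    if len(o)>1:print(tri(o))
    if q=='clip_spot' and o:print([atz(a,b,.07) for a,b in o])
E
```

```text
[ 0.5908 -0.0525  0.2521] 7.95 0.027086855548064812 [ 0.9965  0.0831 -0.0007]
[0.5876 0.022  0.3942] [[0.9960932907396077, -0.08448606842045582, -0.025695532420877576], [0.0882982854955794, 0.9570232057918302, 0.2762426403625407], [0.00125256619763918, -0.27743231213898084, 0.9607443693611419]] [[394.95555882521893, 0.0, 326.7359328861256], [0.0, 394.95555882521893, 239.10364278901056], [0.0, 0.0, 1.0]]
clip_spot ([330.6, 152.1], 0.67)
clip_spot ([147.9, 415.7], 0.71)
clip_spot ([296.5, 262.8], 0.65)
(array([ 0.6076, -0.1869, -0.0408]), [np.float64(181.5), np.float64(197.3), np.float64(32.7)])
[array([0.593 , 0.0015, 0.07  ]), array([ 0.6293, -0.3752,  0.07  ]), array([ 0.5896, -0.006 ,  0.07  ])]
clamp_hinge ([321.9, 289.7], 0.59)
clamp_hinge (None, 0)
clamp_hinge ([305.9, 207.8], 0.56)
(array([ 0.5886, -0.0739,  0.1763]), [np.float64(5.0), np.float64(5.0)])
neck ([263.9, 206.3], 0.58)
neck ([254.1, 266.3], 0.7)
neck ([331.7, 214.1], 0.9)
(array([ 0.5348, -0.0794,  0.1439]), [np.float64(49.3), np.float64(35.2), np.float64(20.7)])
cap_top ([227.1, 328.0], 0.61)
cap_top ([254.9, 264.5], 0.86)
cap_top ([330.0, 212.7], 0.56)
(array([ 0.5331, -0.1138,  0.1517]), [np.float64(2.7), np.float64(1.3), np.float64(3.3)])
```

View pics/wrist3.png

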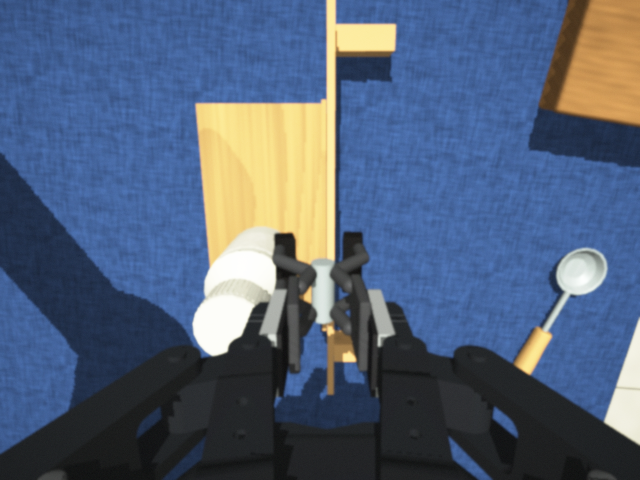

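The wrist picture shows the board upright in the image at column ~332, the flange's far end at (325,101), and the clamp hinge at (322,290). The tool's yaw therefore matches the board. I'll read edge profiles for the exact middle.

```bash
python3 - <<'E'
from h import *
np.set_printoptions(precision=4,suppress=True)
im=cv2.imread('pics/wrist3.png').astype(int)
for r in(20,70,95,115,130,152,180,210):print(r,im[r,316:342].sum(1).tolist(), im[r,316:342,0].tolist())
for c in(326,328,331,335):print(c,im[90:112,c,0].tolist())
E
```

```text
20 [329, 331, 335, 339, 343, 339, 332, 326, 325, 360, 493, 616, 647, 653, 652, 654, 652, 653, 640, 559, 428, 359, 352, 359, 354, 341] [158, 159, 161, 162, 164, 162, 160, 157, 154, 150, 152, 161, 163, 164, 163, 164, 163, 165, 166, 168, 170, 167, 169, 172, 171, 164]
70 [332, 333, 342, 340, 333, 335, 339, 343, 336, 353, 484, 617, 655, 659, 661, 658, 661, 649, 589, 437, 266, 184, 172, 174, 163, 168] [160, 160, 164, 164, 161, 161, 163, 165, 161, 155, 157, 162, 167, 167, 169, 166, 168, 163, 142, 113, 91, 84, 82, 83, 78, 80]
95 [334, 354, 363, 366, 368, 369, 349, 333, 325, 360, 487, 619, 657, 661, 663, 664, 658, 652, 591, 439, 262, 181, 162, 161, 191, 267] [160, 169, 174, 175, 177, 176, 169, 161, 156, 158, 159, 163, 169, 169, 169, 170, 166, 165, 143, 113, 89, 80, 76, 77, 94, 130]
115 [610, 602, 599, 594, 599, 610, 619, 625, 621, 600, 575, 620, 654, 664, 664, 663, 659, 642, 565, 381, 222, 176, 166, 172, 218, 295] [139, 135, 134, 132, 134, 138, 142, 145, 143, 136, 132, 148, 164, 170, 170, 169, 167, 160, 139, 106, 82, 79, 79, 82, 104, 141]
130 [609, 603, 595, 595, 600, 613, 618, 623, 621, 600,
[... 756 characters left out ...]
14, 611, 610, 603, 599, 589, 578, 576, 629, 657, 668, 666, 668, 666, 644, 533, 333, 199, 175, 192, 239, 279, 318] [143, 142, 141, 140, 139, 138, 135, 134, 130, 129, 133, 153, 166, 172, 171, 172, 171, 161, 129, 97, 82, 82, 92, 115, 135, 154]
326 [170, 168, 166, 161, 158, 159, 163, 160, 158, 155, 154, 152, 149, 146, 142, 143, 143, 145, 145, 145, 144, 145]
328 [168, 168, 169, 168, 169, 169, 167, 167, 166, 167, 166, 166, 167, 166, 166, 166, 166, 166, 169, 168, 166, 167]
331 [166, 167, 168, 168, 170, 170, 168, 169, 170, 169, 171, 170, 169, 170, 169, 171, 169, 168, 170, 170, 170, 168]
335 [109, 112, 113, 116, 115, 113, 113, 113, 114, 114, 116, 116, 115, 116, 115, 112, 112, 111, 112, 112, 109, 108]
```

```bash
python3 - <<'E'
from h import *
np.set_printoptions(precision=4,suppress=True)
p=shot('wrist');im=p['color'].astype(int)
print(p['eye'])
for u,z in(((324,99),.07),((260,103),.012),((326.3,70),.07),((334.5,70),.07),((326.3,180),.07),((334,180),.07),((322,180),.07),((331,152),.07),((320,103),.012)):print(u,z,atz(p,u,z))
for r in(94,97,99,101,104,107):print(r,im[r,312:332].sum(1).tolist())
cv2.imwrite('pics/flange.png',cv2.resize(p['color'][80:230,280:380],None,fx=4,fy=4,interpolation=cv2.INTER_CUBIC))
E
```

```text
[0.5865 0.0178 0.3946]
(324, 99) 0.07 [0.5831 0.0366 0.07  ]
(260, 103) 0.012 [0.5243 0.0316 0.012 ]
(326.3, 70) 0.07 [0.5832 0.0575 0.07  ]
(334.5, 70) 0.07 [0.5894 0.058  0.07  ]
(326.3, 180) 0.07 [ 0.5901 -0.0258  0.07  ]
(334, 180) 0.07 [ 0.5964 -0.0252  0.07  ]
(322, 180) 0.07 [ 0.5866 -0.026   0.07  ]
(331, 152) 0.07 [ 0.592 -0.003  0.07 ]
(320, 103) 0.012 [0.5791 0.0362 0.012 ]
94 [360, 366, 363, 360, 339, 331, 337, 352, 359, 374, 462, 562, 599, 607, 606, 595, 599, 635, 655, 659]
97 [470, 471, 473, 465, 449, 445, 446, 451, 451, 462, 514, 590, 617, 623, 620, 609, 611, 637, 656, 662]
99 [615, 611, 605, 604, 606, 598, 594, 593, 591, 583, 593, 609, 617, 620, 623, 610, 608, 636, 656, 661]
101 [623, 623, 619, 616, 617, 612, 608, 606, 602, 598, 600, 615, 619, 625, 621, 615, 610, 638, 656, 663]
104 [626, 621, 620, 615, 616, 609, 605, 603, 602, 597, 598, 612, 620, 621, 622, 614, 609, 638, 657, 664]
107 [626, 619, 617, 615, 615, 612, 606, 602, 601, 598, 600, 614, 618, 624, 622, 609, 598, 632, 656, 665]
```

View pics/flange.png

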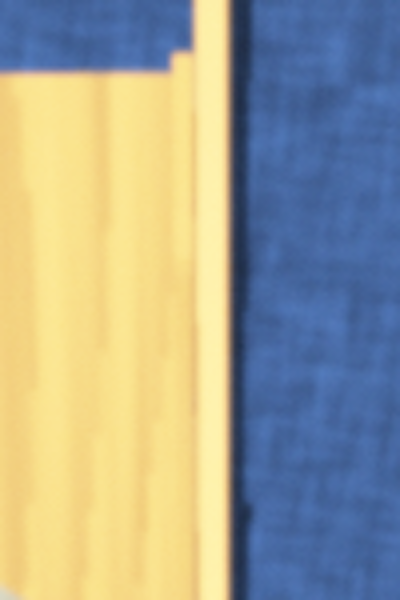

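The crop shows the flange at crop cols 172–193 ending at row 50, and the board at cols 193–230. That puts the middle of both at image column ~330 and the flange end at row ~92.5.

```bash
python3 - <<'E'
from h import *
np.set_printoptions(precision=4,suppress=True)
p=shot('wrist','w4.png');im=p['color'].astype(int);S=env.observe();print(p['eye'],S['position'],S['tool_rot'][:,:2].T)
for r in(60,110,160,200):print(r,im[r,318:342].sum(1).tolist())
print(im[84:104,326].sum(1).tolist())
a=atz(p,(330,92.5),.07);b=atz(p,(330,210),.07);u=(a-b)/np.linalg.norm(a-b);s=a-.04*u
print(a,b,u,'spot',s); d=s-S['position'];print('tool shift',S['tool_rot'].T@d)
E
```

```text
[0.5865 0.0178 0.3946] [ 0.591  -0.0523  0.2523] [[-0.0829  0.9966  0.    ]
 [ 0.9966  0.0829  0.    ]]
60 [334, 335, 325, 325, 324, 331, 345, 346, 342, 375, 506, 612, 650, 658, 655, 657, 657, 636, 548, 366, 217, 176, 162, 162]
110 [609, 605, 599, 596, 601, 614, 621, 622, 622, 604, 587, 628, 655, 662, 663, 664, 660, 644, 564, 377, 222, 173, 178, 216]
160 [599, 592, 590, 594, 604, 604, 598, 595, 589, 577, 573, 632, 660, 667, 668, 666, 666, 650, 568, 377, 223, 175, 208, 265]
200 [621, 620, 619, 613, 613, 613, 609, 600, 592, 584, 580, 611, 645, 666, 666, 668, 665, 644, 563, 371, 219, 174, 215, 285]
[350, 344, 336, 340, 332, 322, 334, 350, 428, 540, 602, 619, 617, 620, 622, 622, 623, 620, 621, 623]
[0.5874 0.0418 0.07  ] [ 0.5953 -0.0504  0.07  ] [-0.0853  0.9964  0.    ] spot [0.5908 0.0019 0.07  ]
tool shift [0.054  0.0043 0.1823]
```

Emit:
arm_command:
  deltas:
    - {"rx": 0,"ry": 0,"rz": 0,"dx": 0.027,"dy": 0.002,"dz": 0.02,"fingers": 0.02}
    - {"rx": 0,"ry": 0,"rz": 0,"dx": 0.027,"dy": 0.0025,"dz": 0.03,"fingers": 0.02}
    - {"rx": 0,"ry": 0,"rz": 0,"dx": 0,"dy": 0,"dz": 0.035,"fingers": 0.02}
    - {"rx": 0,"ry": 0,"rz": 0,"dx": 0,"dy": 0,"dz": 0.022,"fingers": 0.02}
    - {"rx": 0,"ry": 0,"rz": 0,"dx": 0,"dy": 0,"dz": 0,"fingers": 0.02}
    - {"rx": 0,"ry": 0,"rz": 0,"dx": 0,"dy": 0,"dz": 0,"fingers": 0.02}

```text
time_s: 9.25
position: [0.5914, 0.0018, 0.1461]
tool_rot: [[-0.083, 0.997, 0.001], [0.997, 0.083, -0.0], [-0.0, 0.001, -1.0]]
ft_force: [0.9, 0.5, -0.3]
grip_width: 0.0273
gripper_force: 47.6
```

```bash
python3 - <<'E'
from h import *
np.set_printoptions(precision=4,suppress=True)
p=shot('wrist','w5.png');s=shot('scene');d=shot('side');S=env.observe();print(S['position'],S['time_s'],S['grip_width'],S['tool_rot'][:,1])
for q in('clip_spot','clamp_hinge','clamp'):
    o=[]
    for c in(p,s,d):
        l=tip(q,c);print(q,l)
        if l[0] is not None and l[1]>.3:o.append((c,l[0]))
    if len(o)>1:print(tri(o))
ws=p['color'][120:420,200:460]
z=[ws]
for c in(d,s):
    K=np.array(c['camera_matrix']);v=np.array(c['orientation']).T@(np.array([.591,.002,.10])-c['eye']);x,y=int(K[0,2]+K[0,0]*v[0]/-v[2]),int(K[1,2]-K[1,1]*v[1]/-v[2]);print(x-43,y-50)
    z.append(cv2.resize(c['color'][y-50:y+50,x-43:x+43],(258,300),interpolation=cv2.INTER_CUBIC))
cv2.imwrite('pics/hover.png',np.hstack(z))
E
```

```text
[0.5917 0.0017 0.147 ] 9.4 0.0273653527740479 [0.9966 0.0827 0.0029]
clip_spot ([323.6, 251.0], 0.64)
clip_spot ([334.4, 279.4], 0.88)
clip_spot ([296.8, 264.4], 0.71)
(array([0.5906, 0.0047, 0.0728]), [np.float64(2.3), np.float64(4.9), np.float64(4.4)])
clamp_hinge ([321.9, 288.0], 0.82)
clamp_hinge ([331.0, 261.3], 0.72)
clamp_hinge ([293.9, 242.9], 0.91)
(array([0.5903, 0.0041, 0.1314]), [np.float64(0.6), np.float64(2.1), np.float64(1.6)])
clamp ([289.8, 256.9], 0.95)
clamp ([326.2, 266.9], 0.59)
clamp ([297.5, 257.7], 0.6)
(array([0.5775, 0.0048, 0.0945]), [np.float64(3.9), np.float64(3.0), np.float64(6.4)])
251 203
287 221
```

View pics/hover.png

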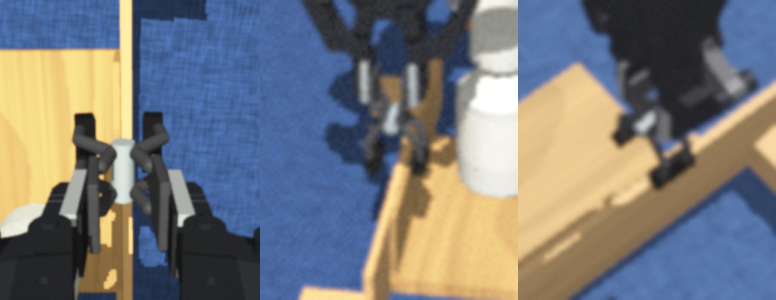

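The triple crop shows the jaws straddling the board's top edge, with jaw tips at (375,160) and (418,155) in the middle view and the axle over the edge. The axle measures 14 mm below the TCP, so I descend to TCP z ≈ 0.103.

Emit:
arm_command:
  deltas:
    - {"rx": 0,"ry": 0,"rz": 0,"dx": 0,"dy": 0,"dz": 0.01,"fingers": 0.02}
    - {"rx": 0,"ry": 0,"rz": 0,"dx": 0,"dy": 0,"dz": 0.01,"fingers": 0.02}
    - {"rx": 0,"ry": 0,"rz": 0,"dx": 0,"dy": 0,"dz": 0.01,"fingers": 0.02}
    - {"rx": 0,"ry": 0,"rz": 0,"dx": 0,"dy": 0,"dz": 0.012,"fingers": 0.02}
    - {"rx": 0,"ry": 0,"rz": 0,"dx": 0,"dy": 0,"dz": 0,"fingers": 0.02}
    - {"rx": 0,"ry": 0,"rz": 0,"dx": 0,"dy": 0,"dz": 0,"fingers": 0.02}

```text
time_s: 10.45
position: [0.591, 0.0019, 0.103]
tool_rot: [[-0.083, 0.997, -0.001], [0.997, 0.083, 0.0], [0.0, -0.001, -1.0]]
ft_force: [0.2, 0.1, -1.3]
grip_width: 0.0273
gripper_force: 47.6
```

```bash
python3 - <<'E'
from h import *
np.set_printoptions(precision=4,suppress=True)
p=shot('wrist');s=shot('scene');d=shot('side');S=env.observe();print(S['position'],S['time_s'],S['ft_force'])
for q in('clamp_hinge',):
    o=[]
    for c in(p,s,d):
        l=tip(q,c);print(q,l)
        if l[0] is not None and l[1]>.3:o.append((c,l[0]))
    if len(o)>1:print(tri(o))
E
```

```text
[0.5913 0.0019 0.1038] 10.6 [-0.6798 -0.4799  0.2151]
clamp_hinge ([319.4, 292.0], 0.84)
clamp_hinge ([255.8, 269.2], 0.71)
clamp_hinge ([293.8, 256.1], 0.73)
(array([ 0.5671, -0.0508,  0.0706]), [np.float64(47.7), np.float64(82.5), np.float64(40.0)])
```

Emit:
arm_command:
  deltas:
    - {"rx": 0,"ry": 0,"rz": 0,"dx": 0,"dy": 0,"dz": 0,"fingers": 0.036}
    - {"rx": 0,"ry": 0,"rz": 0,"dx": 0,"dy": 0,"dz": 0,"fingers": 0.045}
    - {"rx": 0,"ry": 0,"rz": 0,"dx": 0,"dy": 0,"dz": 0,"fingers": 0.06}
    - {"rx": 0,"ry": 0,"rz": 0,"dx": 0,"dy": 0,"dz": 0,"fingers": 0.075}
    - {"rx": 0,"ry": 0,"rz": 0,"dx": 0,"dy": 0,"dz": 0,"fingers": 0.085}
    - {"rx": 0,"ry": 0,"rz": 0,"dx": 0,"dy": 0,"dz": 0,"fingers": 0.085}
    - {"rx": 0,"ry": 0,"rz": 0,"dx": 0,"dy": 0,"dz": -0.03,"fingers": 0.085}
    - {"rx": 0,"ry": 0,"rz": 0,"dx": 0,"dy": 0,"dz": -0.04,"fingers": 0.085}
    - {"rx": 0,"ry": 0,"rz": 0,"dx": 0,"dy": 0,"dz": -0.04,"fingers": 0.085}
    - {"rx": 0,"ry": 0,"rz": 0,"dx": 0,"dy": 0,"dz": -0.04,"fingers": 0.085}
    - {"rx": 0,"ry": 0,"rz": 0,"dx": 0,"dy": 0,"dz": 0,"fingers": 0.085}
    - {"rx": 0,"ry": 0,"rz": 0,"dx": 0,"dy": 0,"dz": 0,"fingers": 0.085}

```text
time_s: 11.95
position: [0.591, 0.0019, 0.2537]
tool_rot: [[-0.083, 0.997, 0.001], [0.997, 0.083, -0.0], [-0.0, 0.001, -1.0]]
ft_force: [-0.1, 0.1, -0.6]
grip_width: 0.085
gripper_force: 0.0
```

```bash
python3 - <<'E'
from h import *
np.set_printoptions(precision=4,suppress=True)
p=shot('wrist','w6.png');s=shot('scene');d=shot('side');S=env.observe();print(S['position'],S['time_s'],S['q'])
for q in('clamp_hinge','clip_spot','cap_top','cap'):
    o=[]
    for c in(p,s,d):
        l=tip(q,c);print(q,l)
        if l[0] is not None and l[1]>.3:o.append((c,l[0]))
    if len(o)>1:print(tri(o))
z=[]
for c in(d,s):
    K=np.array(c['camera_matrix']);v=np.array(c['orientation']).T@(np.array([.591,-.02,.09])-c['eye']);x,y=int(K[0,2]+K[0,0]*v[0]/-v[2]),int(K[1,2]-K[1,1]*v[1]/-v[2]);print(x-65,y-75)
    z.append(cv2.resize(c['color'][y-75:y+75,x-65:x+65],(390,450),interpolation=cv2.INTER_CUBIC))
cv2.imwrite('pics/clip.png',np.hstack(z))
E
```

```text
[0.5905 0.002  0.2518] 12.1 [-11.2829  25.3134  65.226   -0.0006  89.6214 -16.0352]
clamp_hinge (None, 0)
clamp_hinge ([329.2, 270.6], 0.71)
clamp_hinge ([237.0, 408.1], 0.73)
(array([ 0.5727,  0.1541, -0.1617]), [np.float64(122.7), np.float64(122.7)])
clip_spot ([323.3, 210.6], 0.74)
clip_spot ([328.7, 270.3], 0.68)
clip_spot ([295.1, 263.8], 0.8)
(array([0.5857, 0.0071, 0.0819]), [np.float64(4.6), np.float64(7.6), np.float64(5.4)])
cap_top ([232.9, 389.2], 0.9)
cap_top ([255.6, 263.6], 0.65)
cap_top ([328.2, 209.5], 0.89)
(array([ 0.5368, -0.1119,  0.1587]), [np.float64(0.9), np.float64(2.1), np.float64(2.6)])
cap ([238.8, 365.5], 0.94)
cap ([256.2, 271.5], 0.57)
cap ([333.2, 223.5], 0.59)
(array([ 0.5295, -0.1138,  0.1224]), [np.float64(4.2), np.float64(2.1), np.float64(3.2)])
232 177
255 205
```

View pics/clip.png

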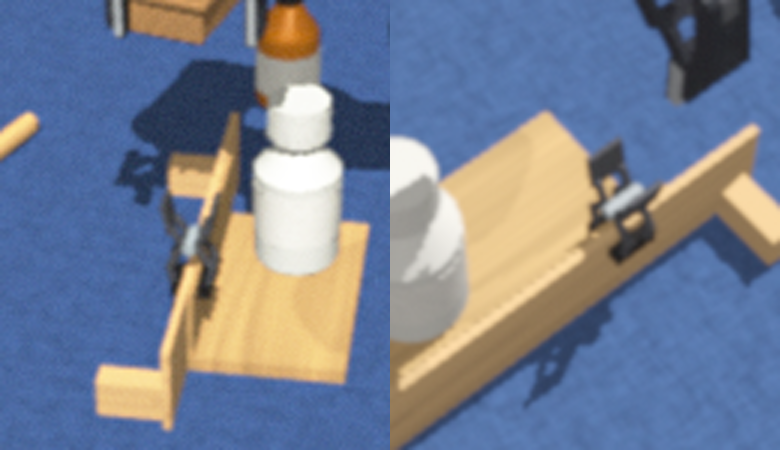

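The picture shows the clamp standing upright over flange and board, with its axle at (193,240) left and (625,205) right, and the carrier still flat against the board. Next, the cap: a look from nearly straight above.

Emit:
arm_command:
  deltas:
    - {"rx": 0,"ry": 0,"rz": 0,"dx": -0.039,"dy": -0.017,"dz": 0,"fingers": 0.085}
    - {"rx": 0,"ry": 0,"rz": 0,"dx": -0.039,"dy": -0.017,"dz": 0,"fingers": 0.085}
    - {"rx": 0,"ry": 0,"rz": 0,"dx": -0.039,"dy": -0.017,"dz": 0,"fingers": 0.085}
    - {"rx": 0,"ry": 0,"rz": 0,"dx": -0.039,"dy": -0.017,"dz": 0,"fingers": 0.085}
    - {"rx": 0,"ry": 0,"rz": 0,"dx": 0,"dy": 0,"dz": 0,"fingers": 0.085}
    - {"rx": 0,"ry": 0,"rz": 0,"dx": 0,"dy": 0,"dz": 0,"fingers": 0.085}
    - {"rx": 0,"ry": 0,"rz": 0,"dx": 0,"dy": 0,"dz": 0,"fingers": 0.085}

```text
time_s: 13.4
position: [0.5364, -0.1584, 0.2534]
tool_rot: [[-0.084, 0.996, 0.0], [0.996, 0.084, 0.0], [0.0, 0.0, -1.0]]
ft_force: [-0.2, -0.2, -0.7]
grip_width: 0.0854
gripper_force: 0.0
```

```bash
python3 - <<'E'
from h import *
np.set_printoptions(precision=4,suppress=True)
p=shot('wrist','w7.png');s=shot('scene');d=shot('side');S=env.observe();print(S['position'],S['time_s'])
for q in('cap_top','cap'):
    o=[]
    for c in(p,s,d):
        l=tip(q,c);print(q,l)
        if l[0] is not None and l[1]>.3:o.append((c,l[0]))
    if o[0][0] is p:print(atz(*o[0],.157 if q=='cap_top' else .126))
    if len(o)>1:print(tri(o))
b=env.look_for('cap',p)[0];print(b)
g=cv2.cvtColor(p['color'],cv2.COLOR_BGR2GRAY)
x0,y0,x1,y1=[int(v) for v in b['box']]
c=p['color'][max(y0-30,0):y1+30,x0-30:x1+30];print(x0-30,max(y0-30,0),c.shape)
cv2.imwrite('pics/cap.png',cv2.resize(c,None,fx=3,fy=3,interpolation=cv2.INTER_CUBIC)[:600,:800])
E
```

```text
[ 0.5365 -0.1581  0.2533] 13.55
cap_top ([327.1, 166.0], 0.85)
cap_top ([256.0, 263.0], 0.65)
cap_top ([329.3, 212.6], 0.83)
[ 0.5343 -0.1119  0.157 ]
(array([ 0.534 , -0.1109,  0.1528]), [np.float64(1.5), np.float64(2.8), np.float64(3.0)])
cap ([327.2, 162.4], 0.65)
cap ([256.2, 271.1], 0.89)
cap ([332.3, 224.3], 0.93)
[ 0.5345 -0.1126  0.126 ]
(array([ 0.5303, -0.1119,  0.1209]), [np.float64(4.4), np.float64(3.1), np.float64(2.4)])
{'box': [286.6, 126.8, 365.0, 208.6], 'p': 0.9}
256 96 (142, 139, 3)
```

View pics/cap.png

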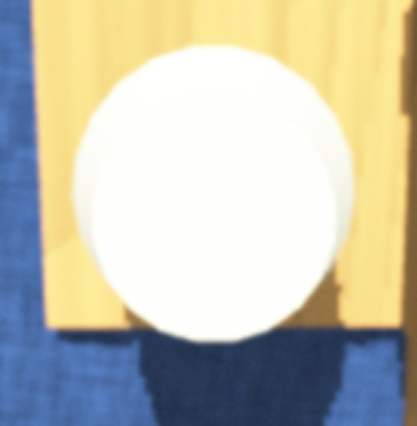

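The crop shows the cap's round top centred at image (327,169), straight ahead of the tool, 80 px wide, which fits 49 mm. Descend and grip.

Emit:
arm_command:
  deltas:
    - {"rx": 0,"ry": 0,"rz": 0,"dx": 0.023,"dy": 0.001,"dz": 0,"fingers": 0.085}
    - {"rx": 0,"ry": 0,"rz": 0,"dx": 0.023,"dy": 0.001,"dz": 0.03,"fingers": 0.085}
    - {"rx": 0,"ry": 0,"rz": 0,"dx": 0,"dy": 0,"dz": 0.04,"fingers": 0.085}
    - {"rx": 0,"ry": 0,"rz": 0,"dx": 0,"dy": 0,"dz": 0.04,"fingers": 0.085}
    - {"rx": 0,"ry": 0,"rz": 0,"dx": 0,"dy": 0,"dz": 0.021,"fingers": 0.07}
    - {"rx": 0,"ry": 0,"rz": 0,"dx": 0,"dy": 0,"dz": 0,"fingers": 0.06}
    - {"rx": 0,"ry": 0,"rz": 0,"dx": 0,"dy": 0,"dz": 0,"fingers": 0.052}
    - {"rx": 0,"ry": 0,"rz": 0,"dx": 0,"dy": 0,"dz": 0,"fingers": 0.04}
    - {"rx": 0,"ry": 0,"rz": 0,"dx": 0,"dy": 0,"dz": 0,"fingers": 0.04}
    - {"rx": 0,"ry": 0,"rz": 0,"dx": 0,"dy": 0,"dz": 0,"fingers": 0.04}
  squeeze: 60

```text
time_s: 14.9
position: [0.5343, -0.1133, 0.1236]
tool_rot: [[-0.083, 0.997, 0.001], [0.997, 0.083, -0.001], [-0.001, 0.001, -1.0]]
ft_force: [-6.3, 0.2, 7.3]
grip_width: 0.0471
gripper_force: 61.3
```

Emit:
arm_command:
  deltas:
    - {"rx": 0,"ry": 0,"rz": 0,"dx": 0,"dy": -0.001,"dz": 0.001,"fingers": 0.04}
    - {"rx": 0,"ry": 0,"rz": 0,"dx": 0,"dy": 0,"dz": 0.001,"fingers": 0.04}
    - {"rx": 0,"ry": 0,"rz": 0,"dx": 0,"dy": 0,"dz": 0.001,"fingers": 0.04}
    - {"rx": 0,"ry": 0,"rz": 0,"dx": 0,"dy": 0,"dz": 0,"fingers": 0.04}
    - {"rx": 0,"ry": 0,"rz": 0,"dx": 0,"dy": 0,"dz": 0,"fingers": 0.04}

```text
time_s: 15.4
position: [0.534, -0.1134, 0.1209]
tool_rot: [[-0.083, 0.997, 0.003], [0.997, 0.083, -0.001], [-0.001, 0.003, -1.0]]
ft_force: [-2.7, 2.0, 7.3]
grip_width: 0.0473
gripper_force: 61.4
```

```bash
python3 - <<'E'
from h import *
for i in range(3):
    s=shot('scene');S=env.observe();print(S['position'],S['ft_force'],S['time_s'])
d=shot('side')
print([env.tip_of('cap_top',c)[:1] for c in(s,d)],tri([(c,tip('cap_top',c)[0]) for c in(s,d)]))
E
```

```text
[ 0.5339916  -0.11340999  0.12088667] [-3.48220369  0.62127178  6.96045722] 15.45
[ 0.53401434 -0.11343113  0.12089618] [-3.09105445  1.37139897  7.53144637] 15.5
[ 0.53400116 -0.11341284  0.1209046 ] [-2.61046655  1.14327122  6.85602626] 15.55
[[{'location': [256.7, 264.9], 'p': 0.69}], [{'location': [327.6, 208.9], 'p': 0.95}]] (array([ 0.53981166, -0.11259884,  0.15958107]), [np.float64(1.3), np.float64(1.3)])
```

Emit:
arm_command:
  deltas:
    - {"rx": 0,"ry": 0,"rz": 0,"dx": 0,"dy": -0.0005,"dz": 0.001,"fingers": 0.04}
    - {"rx": 0,"ry": 0,"rz": 0,"dx": 0,"dy": 0,"dz": 0,"fingers": 0.04}
    - {"rx": 0,"ry": 0,"rz": 0,"dx": 0,"dy": 0,"dz": 0,"fingers": 0.04}

```text
time_s: 16.1
position: [0.534, -0.1134, 0.1201]
tool_rot: [[-0.083, 0.997, 0.004], [0.997, 0.083, -0.001], [-0.002, 0.004, -1.0]]
ft_force: [-0.7, 1.0, 7.3]
grip_width: 0.0469
gripper_force: 61.5
```

Emit:
arm_command:
  deltas:
    - {"rx": 0,"ry": 0,"rz": 0,"dx": 0,"dy": 0,"dz": 0.001,"fingers": 0.04}
    - {"rx": 0,"ry": 0,"rz": 0,"dx": 0,"dy": 0,"dz": 0,"fingers": 0.04}
    - {"rx": 0,"ry": 0,"rz": 0,"dx": 0,"dy": 0,"dz": 0,"fingers": 0.04}

```text
time_s: 16.4
position: [0.534, -0.1134, 0.1192]
tool_rot: [[-0.083, 0.997, 0.004], [0.997, 0.083, -0.001], [-0.002, 0.004, -1.0]]
ft_force: [-2.0, 1.0, 8.3]
grip_width: 0.0468
gripper_force: 61.5
```

Emit:
arm_command:
  deltas:
    - {"rx": 0,"ry": 0,"rz": -0.1,"dx": 0,"dy": 0,"dz": 0,"fingers": 0.04}
    - {"rx": 0,"ry": 0,"rz": -0.1,"dx": 0,"dy": 0,"dz": 0,"fingers": 0.04}
    - {"rx": 0,"ry": 0,"rz": -0.1,"dx": 0,"dy": 0,"dz": 0,"fingers": 0.04}

```text
time_s: 16.7
position: [0.5342, -0.1136, 0.1193]
tool_rot: [[-0.378, 0.926, 0.005], [0.926, 0.378, -0.002], [-0.003, 0.004, -1.0]]
ft_force: [-0.8, 0.8, 8.0]
grip_width: 0.0473
gripper_force: 61.5
```

```bash
python3 - <<'E'
from h import *
S=env.observe();print(S['wrist_torque'],S['ft_force'],S['q'])
E
```

```text
[ 0.09463799  0.15253696 -0.02604291] [-0.77765737  0.78837126  8.04610518] [-2.44474241e+01  2.74656766e+01  8.51310235e+01  2.80284582e-02
  6.71183706e+01 -4.66379107e+01]
```

Emit:
arm_command:
  deltas:
    - {"rx": 0,"ry": 0,"rz": -0.14,"dx": 0,"dy": 0,"dz": 0,"fingers": 0.04}
    - {"rx": 0,"ry": 0,"rz": -0.14,"dx": 0,"dy": 0,"dz": 0,"fingers": 0.04}
    - {"rx": 0,"ry": 0,"rz": -0.14,"dx": 0,"dy": 0,"dz": 0,"fingers": 0.04}
    - {"rx": 0,"ry": 0,"rz": -0.14,"dx": 0,"dy": 0,"dz": 0,"fingers": 0.04}
    - {"rx": 0,"ry": 0,"rz": -0.14,"dx": 0,"dy": 0,"dz": 0,"fingers": 0.04}
    - {"rx": 0,"ry": 0,"rz": -0.14,"dx": 0,"dy": 0,"dz": 0,"fingers": 0.04}
    - {"rx": 0,"ry": 0,"rz": -0.14,"dx": 0,"dy": 0,"dz": 0,"fingers": 0.04}
    - {"rx": 0,"ry": 0,"rz": -0.14,"dx": 0,"dy": 0,"dz": 0,"fingers": 0.04}
    - {"rx": 0,"ry": 0,"rz": 0,"dx": 0,"dy": 0,"dz": 0,"fingers": 0.04}
    - {"rx": 0,"ry": 0,"rz": 0,"dx": 0,"dy": 0,"dz": 0,"fingers": 0.04}

```text
time_s: 17.7
position: [0.5342, -0.1137, 0.1193]
tool_rot: [[-0.998, 0.067, 0.005], [0.067, 0.998, -0.002], [-0.005, -0.001, -1.0]]
ft_force: [-0.7, 1.3, 7.9]
grip_width: 0.0469
gripper_force: 61.6
```

Emit:
arm_command:
  deltas:
    - {"rx": 0,"ry": 0,"rz": 0,"dx": 0,"dy": 0,"dz": -0.005,"fingers": 0.04}
    - {"rx": 0,"ry": 0,"rz": 0,"dx": 0,"dy": 0,"dz": -0.005,"fingers": 0.04}
    - {"rx": 0,"ry": 0,"rz": 0,"dx": 0,"dy": 0,"dz": -0.002,"fingers": 0.04}
    - {"rx": 0,"ry": 0,"rz": 0,"dx": 0,"dy": 0,"dz": 0,"fingers": 0.04}

```text
time_s: 18.1
position: [0.533, -0.1133, 0.1296]
tool_rot: [[-0.998, 0.068, 0.001], [0.068, 0.998, -0.0], [-0.001, -0.0, -1.0]]
ft_force: [0.6, 0.2, -0.6]
grip_width: 0.0468
gripper_force: 61.4
```

Emit:
arm_command:
  deltas:
    - {"rx": 0,"ry": 0,"rz": 0,"dx": 0,"dy": 0,"dz": -0.01,"fingers": 0.04}
    - {"rx": 0,"ry": 0,"rz": 0,"dx": 0,"dy": 0,"dz": -0.02,"fingers": 0.04}
    - {"rx": 0,"ry": 0,"rz": 0,"dx": 0,"dy": 0,"dz": -0.02,"fingers": 0.04}
    - {"rx": 0,"ry": 0,"rz": 0,"dx": 0,"dy": 0,"dz": -0.015,"fingers": 0.04}
    - {"rx": 0,"ry": 0,"rz": 0,"dx": 0,"dy": 0,"dz": -0.01,"fingers": 0.04}
    - {"rx": 0,"ry": 0,"rz": 0,"dx": 0,"dy": 0,"dz": 0,"fingers": 0.04}
    - {"rx": 0,"ry": 0,"rz": 0,"dx": 0,"dy": 0,"dz": 0,"fingers": 0.04}
    - {"rx": 0,"ry": 0,"rz": 0,"dx": 0,"dy": 0,"dz": 0,"fingers": 0.04}

```text
time_s: 18.9
position: [0.5325, -0.1132, 0.2034]
tool_rot: [[-0.998, 0.068, -0.002], [0.068, 0.998, 0.001], [0.002, 0.001, -1.0]]
ft_force: [0.5, 0.3, -0.8]
grip_width: 0.047
gripper_force: 61.5
```

```bash
python3 - <<'E'
from h import *
np.set_printoptions(precision=4,suppress=True)
p=shot('wrist');s=shot('scene','s8.png');d=shot('side');S=env.observe();print(S['position'],S['time_s'],S['grip_width'],S['tool_rot'][:,2])
for q in('cap_top','cap','neck'):
    o=[]
    for c in(p,s,d):
        l=tip(q,c);print(q,l)
        if l[0] is not None and l[1]>.3 and c is not p:o.append((c,l[0]))
    if len(o)>1:print(tri(o))
z=[]
for c in(d,s):
    K=np.array(c['camera_matrix']);v=np.array(c['orientation']).T@(np.array([.56,-.07,.14])-c['eye']);x,y=int(K[0,2]+K[0,0]*v[0]/-v[2]),int(K[1,2]-K[1,1]*v[1]/-v[2])
    z.append(cv2.resize(c['color'][y-95:y+95,x-65:x+65],(390,570),interpolation=cv2.INTER_CUBIC))
cv2.imwrite('pics/end.png',np.hstack(z))
E
```

```text
[ 0.5327 -0.1132  0.2037] 19.05 0.046968974581531875 [-0.0011  0.0005 -1.    ]
cap_top ([328.7, 354.3], 0.91)
cap_top ([252.7, 240.3], 0.68)
cap_top ([332.5, 179.5], 0.5)
(array([ 0.5345, -0.1138,  0.2338]), [np.float64(3.9), np.float64(3.9)])
cap ([329.8, 312.2], 0.91)
cap ([253.6, 244.6], 0.61)
cap ([333.7, 194.3], 0.47)
(array([ 0.5265, -0.1076,  0.2019]), [np.float64(0.3), np.float64(0.3)])
neck ([327.9, 261.8], 0.79)
neck ([252.2, 262.1], 0.74)
neck ([333.9, 212.9], 0.61)
(array([ 0.5251, -0.1139,  0.1499]), [np.float64(1.0), np.float64(1.0)])
```

View pics/end.png

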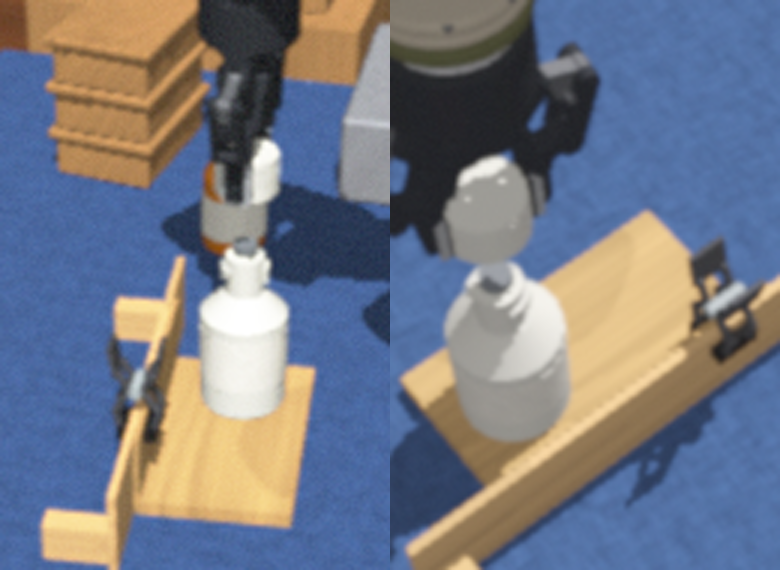

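The picture shows the cap level in the gripper at (247,170) in the left view and (490,210) in the right. It hangs straight above the open neck at (245,250) and (493,275), and the clamp and carrier are still in place.

```bash
python3 -c "
from rig import env
print(env.close_job())"
```

```text
the job is handed in; nothing more can be done
None
```

I handed the job in with the clamp clipped over the flange and backboard near the clip spot. The twisted-off cap is held level above the open bottle, about 8 cm clear of where it sat; it took about 19 s of the 54 s, and the carrier still stands in its place.

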